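# Unclip the ball tray and hold it level over the inspection window

### The arm

A 7-joint arm with a two-finger parallel gripper is mounted at the origin on the work surface. World frame = base frame: x ahead of the robot, y to its left, z up, the work surface at z = 0. Lengths are in mm, angles in rad, forces in N, time in s.
With the tool pointing down it reaches from about 400 to 875 mm from the base axis. Payload 4.4 kg.
Tool frame: the origin (TCP) lies on the centre line of the jaws, within the pads' length; the fingertips stand 14 mm ahead of it and the grasp point (between the pads) lies 5 mm behind it (arm.tip_extent is the distance from the TCP to the fingertips, in mm); z points along the fingers, y is the line along which they close (so a half turn about z gives the same grasp; the last joint's range is limited). The gripper opens to 85 mm and grips with 20 to 120 N. Pads are 22 mm wide; open, the fingers measure 114 mm over their backs; the gripper's body (76 mm by 85 mm) begins 54 mm behind the grasp point. The pads swing forward as they close: fully open they stand 13 mm farther back than shut.
Start: joints at [-1.211, 0.628, 0.038, 1.517, -0.027, 0.996, -0.02], TCP at [268.461, 591.985, 245.313] pointing down, gripper open.
Joint ranges: [-3.06, 3.06], [-0.37, 2.12], [-1.25, 1.32], [0.18, 2.47], [-1.1, 4.24], [0.23, 1.98], [-2.94, 2.94]. Speed limits (rad/s): [2.57, 2.57, 3.14, 3.14, 3.14, 3.14, 3.14].

### API

Orientations are given as a unit quaternion [x, y, z, w].
In Python, from station import telemetry, optics, job_done, arm gives the robot as it stands.
- The arm moves only by the tool apply_moves, never from a script. Its argument "targets" is a list that holds one entry, the list of rows, each a list of 7 numbers: the shift along the world's x, y, z in units of 40 mm (1.0 is 40 mm), then the turn, a rotation vector about the world's x, y, z in units of 6 degrees (1.0 is 6 degrees), then the opening, from 0 (shut) to 1 (fully open). In form: [[[dx, dy, dz, wx, wy, wz, fingers], ...]]. A call has 1 to 5 rows; each row is the pose to reach, as a shift and turn from the pose commanded when the call began; what a row does not reach only later rows make up. A row lasts 1/12 s, in which the tool goes at most 41.7 mm and 7.16 degrees, less where a joint would pass 70% of its speed; a pose out of reach is approached as far as the arm can. A call with a gripper value outside its range is refused whole. The fingers move at their own pace and stop on an object; "newtons" is the grip in N (left out, the last holds). Time passes only in rows, so rows that repeat a pose let the fingers close. It gives the time, the measured TCP pose, the force and the opening at its end, in the units of the state.
- telemetry.state(): the state, without advancing time (a new reading comes with each control period).
- optics.read_camera(name): name is "scene" or "side" or "wrist"; returns (picture, depth): 480x640x3 uint8, red, green, blue; 480x640 float32, mm along the optical axis (not along the pixel's ray), 0 where there is no reading.
- optics.camera_params(name): a dict with "camera_matrix" (3x3 intrinsics, pixels), "k1" (the pictures are not rectified: a ray, as slopes to the right and down, at radius r is drawn at 1 + k1 r^2 times it, then the intrinsics apply), "R" (3x3) and "t" (3): a world point X has camera coordinates R X + t. Camera axes: x right, y down, z forward; pixel columns grow to the right and rows downward; lengths in mm; the calibration is good to about 2 mm. A picture is of the moment at which its call begins: read the wrist's pose just before it. camera_params takes no time and is no camera call; for the wrist camera it gives the pose at the moment of the call.
- job_done(): hands the job in, once; it reports no verdict.
The state is a dict: "t": time; "joint_pos": joint angles; "qd": joint speeds; "joint_torque": joint torques, N m; "eef_pos": TCP position; "tcp_rot": TCP orientation; "contact_force": force on the tool from outside, world axes, zero at the start; "wrist_torque": the same for the moment, N m; "width": finger opening in mm.
Only numpy, scipy, OpenCV 4.12 (cv2) and the standard library are available. Lean on these libraries where they do the work, as an engineer would, in place of code of your own. Each camera call takes 0.05 s, during which the arm holds its last target. There are 200 camera calls.

### The job

With the red-handled pry key from its stand, push the blue clip all the way back off the ball tray (keep the fingers off the clip), then put the key back in its stand. Then lift the steel tray by its upright orange fin and carry it without tipping it, so that the loose ball stays in its pocket. Finish while still holding the tray in the gripper, level and still, with the ball over the middle of the lit round window and about ten centimetres above it; leave everything else where it stands.

Things in the scene. Friction and masses are not known exactly. Their poses are not given: they have to be found in the camera images.
- key_grip (a point): Centre of the red handle of the pry key, where it is grasped. The key is upright: handle 14 (its x) by 26 (its y) by 50 tall, centred here; below it a flat steel flange 26 by 40 by 5, its underside 30 below this point; below that a blade 6 (x) by 20 (y) by 30 long, its tip 60 below this point. The key looks the same after a half turn. It weighs about 120 g, and starts with its blade in the stand's hole, flange resting on the stand's top.
- stand_mouth (a point): Middle of the mouth of the key's stand: a white block fixed to the bench, 44 (its x) by 56 (its y), top 44 above the bench, on a grey foot 70 by 70. This point lies at the top; the hole is 12 (x) by 26 (y) and 36 deep. With the key in place, key_grip is 30 above this point and the key's x lies along the stand's x. The stand stands on one side of the tray, the light on the other; which is which changes.
- clip (a joint): Travel in m of the blue plastic clip that holds the tray down at one end: 0 to 0.003 at the start (home, its nose over the tray's end wall by about 10 mm), 0.032 fully back at a stop. It slides along the x of point clip_slot, away from the tray; a snug drag of about 5 N resists all the way, and it stays where it is left.
- clip_slot (a point): Middle of the mouth of the slot in the top of the blue clip, moving with the clip, 42 above the bench. The slot is 14 (its x) by 30 (its y) and 25 deep, closed all round; the clip is 36 by 50 seen from above plus the nose. x of this point is the way to push the clip back (away from the tray, the robot's ahead within about 25 degrees).
- tray_grip (a point): Point on the tray's orange fin to grasp, over the tray's middle, 34 above its underside. Fin 30 (tray x) by 12 (tray y), 4 to 52 above the underside: pinch it across tray y. Tray: level steel pan 130 (x) by 70 (y), floor 4 thick, rim 9 high, about 180 g, loose in a black nest, underside 12 above the bench, between white edges 8 high (2 clearance); tray x points to the clip.
- tray_pocket (a point): Where the ball's centre lies when it sits mid-pocket: 42 from the fin's middle in tray -x (the end away from the clip) and 14 above the tray's underside (20 below tray_grip). The pocket is a white ring, 22 inside, 2.5 high, around a clear window.
- ball_center (a point): Centre of the loose dark steel ball, 20 across, 33 g. It can roll about 5 mm to any side within the ring, and over it if the tray is tipped or jerked.
- window (a point): Middle of the lit round window, 76 across, in the top of the white inspection light, a box 120 by 120 fixed to the bench. The point lies on the window's surface, 30 above the bench.
- vial: upright amber glass vial with a metal cap, 26 across, 50 tall (a bystander; origin at its underside)
- jar: upright clear jar with a blue lid, 56 across, 70 tall (a bystander; origin at its underside)
- flask: upright clear glass bottle with a blue cap, 72 across, 105 tall (a bystander; origin at its underside)
- gasket: flat black rubber ring, 48 across, 10 tall (a bystander; origin at its underside)
- wrench: steel wrench 150 long, lying on the bench (a bystander)
- beaker: upright open aluminium beaker, 64 across, 75 tall (a bystander; origin at its underside)
Mind the look-alikes: they are no part of the job. Of the things like the part that bears key_grip, leave any that is yellow; of the rest the smaller one is meant.

How it is judged (in metres and radians):
On the way, in this order (a step that is already met when the one before it is completed fails the run):
1. the clip is pushed back off the tray (value of joint clip above 0.025 m), for 0.1 s.
2. the key is back in its stand and let go (horizontal distance between key_grip and stand_mouth below 0.015 m and z of key_grip in the frame of stand_mouth below 0.036 m and angle between key_grip's own z axis and vertical below 0.2 rad and contact force between the fingers and key below 0.1 N), for 0.2 s.
3. the tray is lifted clear by the gripper (height (world z) of tray_grip above 0.076 m and contact force between the fingers and tray above 1 N), for 0.2 s.
At the end, for the whole second after the job is handed in: Tray held still by the fingers, level within 0.1 rad, not touching the light; ball in its pocket (10 mm), within 20 mm of the window's middle from above and 65 to 140 mm over it; clip 22 mm or more back; key upright in its stand (15 mm, 0.2 rad, flange within 6 mm of the top) (horizontal distance between ball_center and window below 0.02 m and z of ball_center in the frame of window between 0.065 and 0.14 m and distance between ball_center and tray_pocket below 0.01 m and angle between tray_grip's own z axis and vertical below 0.1 rad and linear speed of tray below 0.03 m/s and contact force between the fingers and tray above 1 N and contact force between tray and light below 0.1 N and value of joint clip above 0.022 m and horizontal distance between key_grip and stand_mouth below 0.015 m and z of key_grip in the frame of stand_mouth below 0.036 m and angle between key_grip's own z axis and vertical below 0.2 rad); the arm keeps its last pose, push and grip.
It fails at once if the ball leaves its pocket (distance between ball_center and tray_pocket above 0.013 m).
It fails at once if the tray is tipped by more than 0.35 rad (angle between tray_grip's own z axis and vertical above 0.35 rad).
It fails at once if the fingers push on the clip (contact force between the fingers and clip above 2 N).
It fails at once if a bystander is moved by more than 30 mm (distance of any of vial, jar, flask, gasket, wrench, beaker from where it was at the start of the episode above 0.03 m).
It also fails if it takes over 64 s, if anything falls off the work surface, if the arm or the gripper's body presses on something with over 40 N, if the wrist force passes 120 N, or if a joint passes its speed limit or range.

## Working session

There is one attempt and no reset: what is moved stays moved. The work goes in short steps, Python scripts to look and compute and a tool call to move; the robot and the scene stay as the last step left them, time stands still between calls to the robot, and variables do not carry over. Pictures are saved under pics/ and viewed, on a budget of 10 in all, crops included, one or two more only if the job needs it, and the job is handed in when it is done.

Besides the shell and the picture viewer there is one more tool, called after "Call:" in YAML: its name, and indented under it one key for each argument. apply_moves: Moves the arm, as the interface text tells. Its arguments: {"type":"object","properties":{"targets":{"type":"array"},"newtons":{"type":"number"}},"required":["targets"]}

```bash
mkdir -p pics; cat > h.py <<'E'
import numpy as np, cv2
from station import telemetry, optics, arm
def shot(cam):
    p=optics.camera_params(cam); im,d=optics.read_camera(cam)
    np.savez(f'/tmp/{cam}.npz',im=im,d=d,K=p['camera_matrix'],k1=p['k1'],R=p['R'],t=p['t'])
    return im,d
def load(cam): return np.load(f'/tmp/{cam}.npz')
def save(im,name): cv2.imwrite('pics/'+name,cv2.cvtColor(im,cv2.COLOR_RGB2BGR))
def ray(z,u,v):
    K=np.array(z['K']); k1=float(z['k1'])
    a=np.array([(u-K[0,2])/K[0,0],(v-K[1,2])/K[1,1]]); s=a.copy()
    for _ in range(30): s=a/(1+k1*(s@s))
    return np.array([s[0],s[1],1.])
def P(z,u,v,zw=None):
    """world pt: by depth, or at height zw"""
    r=ray(z,u,v);R=np.array(z['R']);t=np.array(z['t'])
    if zw is None:
        d=float(np.median(z['d'][int(v)-1:int(v)+2,int(u)-1:int(u)+2])); return R.T@(r*d-t)
    C=-R.T@t; w=R.T@r; return C+w*(zw-C[2])/w[2]
def proj(z,X):
    R=np.array(z['R']);t=np.array(z['t']);K=np.array(z['K']);c=R@np.array(X,float)+t
    s=c[:2]/c[2]; s=s*(1+float(z['k1'])*(s@s)); return K[0,0]*s[0]+K[0,2],K[1,1]*s[1]+K[1,2]
E
python3 - <<'E'
from h import *
for c in ['scene','side','wrist']:
    im,d=shot(c); z=load(c); print(c,-z['R'].T@z['t'],z['R'].T[:,2],z['K'][0,0],float(z['k1']))
    save(im,c+'0.png')
print(telemetry.state())
E
```

```text
scene [ 850.44744266 -552.22980727 1016.55804005] [-0.24551236  0.48651557 -0.83846663] 480.0773394471846 0.004112607465944268
side [ 235.47311958 1045.1954986  1060.76784776] [ 0.22786396 -0.71930772 -0.65625789] 585.7978344333395 -0.1515448859474094
wrist [205.14783743 619.5605067  373.6816622 ] [ 0.25227355 -0.11319856 -0.96101204] 365.0248017790464 -0.02695865858198571
{'t': 0.15, 'joint_pos': array([-1.21078474,  0.62911245,  0.03846373,  1.51810286, -0.02700296,
        0.99630159, -0.0199916 ]), 'qd': array([-3.98254229e-05,  3.22166240e-04,  1.20868925e-03, -5.56619147e-03,
       -4.20698119e-04, -2.56834040e-04,  2.50404305e-03]), 'joint_torque': array([ 1.19499200e-03, -5.63797617e+01,  1.22756403e+00, -1.93651503e+01,
        1.10116432e-02,  7.40862015e-03, -6.69183876e-06]), 'eef_pos': array([268.28619857, 591.57279089, 244.62569536]), 'tcp_rot': array([ 2.11303269e-01,  9.77420296e-01, -6.88286757e-04, -1.43197506e-04]), 'contact_force': array([0.10835715, 0.29965648, 0.02738545]), 'wrist_torque': array([-0.01214827,  0.02820836,  0.04115302]), 'width': 85.58178159821804}
```

View pics/scene0.png

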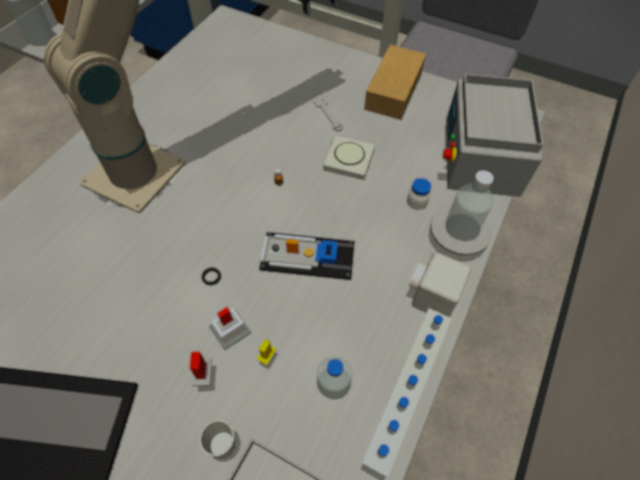

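The light is at (350,155) and the tray at (300,250), with the ball at (276,247), the orange fin at (292,245) and the blue clip at (327,251). Key candidates: red at (226,318), red at (198,365) and yellow at (266,350). Yellow is out, and the smaller red is meant, so I'll check in enlarged crops.

```bash
python3 - <<'E'
from h import *
a=load('scene')['im']; b=load('side'); 
z=load('scene')
c1=cv2.resize(a[285:405,170:330],(800,600),interpolation=cv2.INTER_CUBIC)
save(c1,'c1.png')
c2=b['im']
save(cv2.resize(c2,(800,600)),'c2.png')
for u,v in [(226,315),(198,358),(266,347),(292,243),(327,251),(276,247),(350,154)]: 
    p=P(z,u,v); print((u,v),p.round(1),np.round(proj(b,p),0))
# red blobs
for c in ['scene','side']:
    z=load(c); hsv=cv2.cvtColor(z['im'],cv2.COLOR_RGB2HSV)
    m=(((hsv[...,0]<6)|(hsv[...,0]>174))&(hsv[...,1]>180)&(hsv[...,2]>90)).astype(np.uint8)
    n,l,s,ce=cv2.connectedComponentsWithStats(m)
    for i in range(1,n):
        if s[i,4]>40:
            vv,uu=np.where(l==i); pts=np.array([P(z,u,v) for u,v in zip(uu,vv)])
            print(c,s[i],ce[i].round(0),'z pct',np.percentile(pts,[3,50,97],axis=0).round(0).tolist())
E
```

```text
(226, 315) [ 496.1 -265.7   92. ] [377. 195.]
(198, 358) [ 508.7 -374.2  118.5] [382. 166.]
(266, 347) [ 603.6 -284.2   83.9] [342. 187.]
(292, 243) [519.9 -29.3  63.5] [346. 255.]
(327, 251) [591.   16.2  17. ] [314. 274.]
(276, 247) [481.8 -42.2  35.5] [361. 263.]
(350, 154) [506.5 321.4  31.3] [307. 371.]
scene [444 148   8  11  63] [447. 153.] z pct [[743.0, 376.0, 85.0], [752.0, 382.0, 100.0], [761.0, 405.0, 105.0]]
scene [219 308  10  10  64] [223. 313.] z pct [[484.0, -275.0, 95.0], [491.0, -266.0, 98.0], [498.0, -256.0, 100.0]]
scene [191 352  10  19 167] [195. 361.] z pct [[495.0, -396.0, 113.0], [508.0, -381.0, 118.0], [519.0, -367.0, 120.0]]
```

View pics/c1.png

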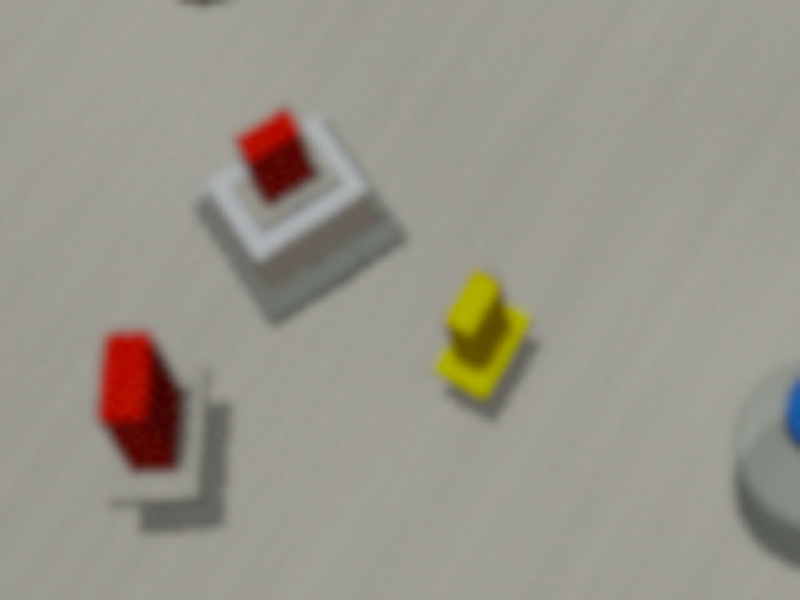

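View pics/c2.png

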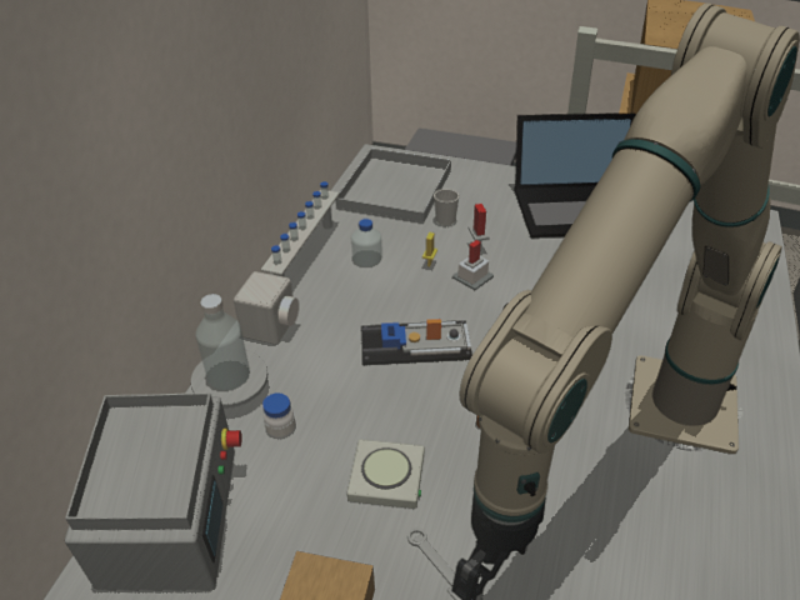

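The scene crop shows the small red key at (226,313) in a white block on a grey foot, with its top at z≈99, which matches the expected 44+55. The other red key, at (198,360), is taller (120) and has no white block, so the first one is the target. The side view confirms the layout: stand on the −y side, light on +y. I'll move over the tray with the wrist camera.

Call:
apply_moves:
  targets:
    - [[1.5,-4.7,0.5,0,0,0,1],[1.5,-4.7,0.5,0,0,0,1],[1.5,-4.7,0.5,0,0,0,1],[1.5,-4.7,0.5,0,0,0,1],[1.5,-4.7,0.5,0,0,0,1]]

```text
t: 0.57
eef_pos: [329.4, 400.2, 265.4]
tcp_rot: [0.212, 0.977, -0.001, 0.0]
contact_force: [0.8, -1.5, 0.7]
width: 85.1
```

Call:
apply_moves:
  targets:
    - [[1.5,-4.7,0.5,0,0,0,1],[1.5,-4.7,0.5,0,0,0,1],[1.5,-4.7,0.5,0,0,0,1],[1.5,-4.7,0.5,0,0,0,1],[1.5,-4.7,0.5,0,0,0,1]]

```text
t: 0.98
eef_pos: [389.0, 212.4, 285.6]
tcp_rot: [0.212, 0.977, -0.0, 0.0]
contact_force: [0.2, 0.1, -1.1]
width: 85.6
```

Call:
apply_moves:
  targets:
    - [[1.5,-4.7,0.5,0,0,0,1],[1.5,-4.7,0.5,0,0,0,1],[1.5,-4.7,0.5,0,0,0,1],[1.5,-4.7,0.5,0,0,0,1],[1.5,-4.7,0.5,0,0,0,1]]

```text
t: 1.4
eef_pos: [448.9, 24.4, 305.8]
tcp_rot: [0.213, 0.977, -0.0, 0.001]
contact_force: [0.9, 0.5, 0.2]
width: 85.3
```

Call:
apply_moves:
  targets:
    - [[0.5,-2.4,0.5,0,0,0,1],[0.5,-2.4,0.5,0,0,0,1],[0.5,-2.4,0.5,0,0,0,1],[0.5,-2.4,0.5,0,0,0,1]]

```text
t: 1.73
eef_pos: [469.2, -73.4, 326.2]
tcp_rot: [0.215, 0.977, -0.001, 0.001]
contact_force: [0.3, 0.2, 0.5]
width: 85.5
```

```bash
python3 - <<'E'
from h import *
im,d=shot('wrist'); z=load('wrist'); save(cv2.resize(im,(800,600),interpolation=cv2.INTER_CUBIC),'w1.png')
print(-z['R'].T@z['t'],z['R'].T.round(3))
E
```

```text
[405.96757425 -44.67176532 455.13611249] [[ 0.42   0.871  0.254]
 [ 0.908 -0.403 -0.116]
 [ 0.001  0.28  -0.96 ]]
```

View pics/w1.png

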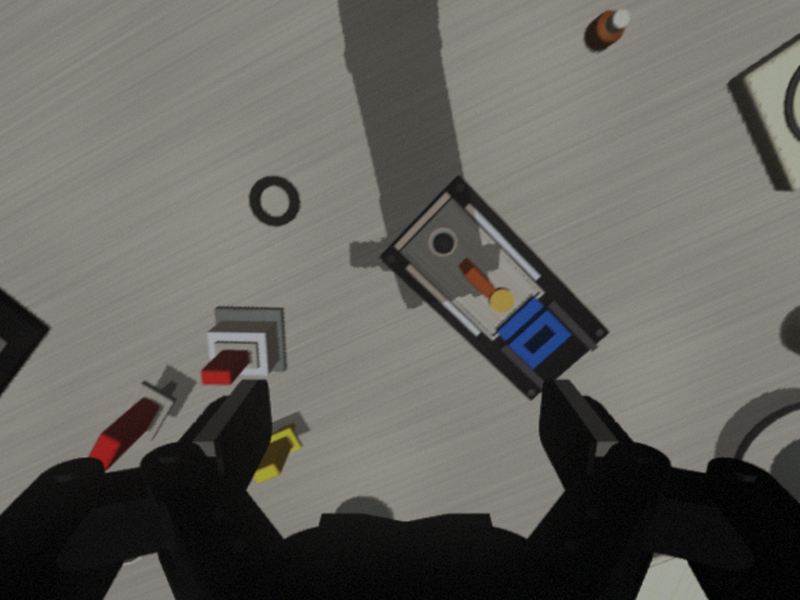

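The wrist view shows the tray nest at (382..606,177..397) with the ball at (443,241), the fin at (480,283), the slot at (543,337), the stand's white top around (238,352) and the red key top at (217,377). I'll compute world points from these.

```bash
python3 - <<'E'
from h import *
z=load('wrist'); f=.8
def q(n,u,v,h=None): 
    a=P(z,u*f,v*f); s=P(z,u*f,v*f,h) if h is not None else a; print(n,'depth',a.round(1),'plane',s.round(1)); return s
a=q('n1',382,256,8);b=q('n2',533,397,8);c=q('n3',606,332,8);d=q('n4',458,177,8)
for s,e in((a,b),(d,c)): print(np.degrees(np.arctan2(*(e-s)[1::-1])))
for s,e in((a,d),(b,c)): print(np.degrees(np.arctan2(*(e-s)[1::-1]))-90)
q('slot',541,338,42); q('ball',443,241,26); q('fintop',469,266,64);q('finmid',480,282)
a=q('f1',216,307,8);b=q('f2',284,308,8);c=q('f3',286,370,8)
for s,e in((a,b),(b,c)): print(np.linalg.norm(e-s),np.degrees(np.arctan2(*(e-s)[1::-1])))
a=q('t1',207,333,44);b=q('t2',268,332,44);c=q('t3',268,374,44);q('key top',217,377,99);q('win',798,110)
for s,e in((a,b),(b,c)): print(np.linalg.norm(e-s),np.degrees(np.arctan2(*(e-s)[1::-1])))
save(cv2.resize(z['im'][200:330,130:310],(800,578),interpolation=cv2.INTER_CUBIC),'w1k.png')
save(cv2.resize(z['im'][130:325,295:495],(615,600),interpolation=cv2.INTER_CUBIC),'w1t.png')
E
```

```text
n1 depth [467.7 -97.5  12.6] plane [468.3 -98.    8. ]
n2 depth [673.4 -16.3  13.6] plane [676.7 -15.9   8. ]
n3 depth [635.5  78.   13.8] plane [638.5  79.6   8. ]
n4 depth [430.2  -0.6  11.8] plane [ 4.304e+02 -2.000e-01  8.000e+00]
21.50079264830875
20.98253260345615
21.194530897341266
21.823317829469204
slot depth [606.2  12.6  28.8] plane [600.   10.8  42. ]
ball depth [475.5 -37.7  35.2] plane [477.  -37.6  26. ]
fintop depth [502.9 -25.8  53.2] plane [500.2 -26.3  64. ]
finmid depth [517.3 -23.1  64.9] plane [517.3 -23.1  64.9]
f1 depth [ 444.8 -279.     1. ] plane [ 444.2 -275.4    8. ]
f2 depth [ 475.7 -215.1    0.6] plane [ 474.5 -212.3    8. ]
f3 depth [ 537.7 -246.8    1.8] plane [ 535.9 -244.     8. ]
70.0105989267895 64.29462475209692
69.04940066932953 -27.349479164584448
t1 depth [ 460.  -279.6   41.9] plane [ 459.8 -278.4   44. ]
t2 depth [ 485.4 -228.7   34.2] plane [ 483.6 -224.4   44. ]
t3 depth [ 522.4 -247.4   41.6] plane [ 521.7 -246.2   44. ]
key top depth [ 490.1 -260.    99.9] plane [ 490.4 -260.6   99. ]
win depth [500.8 294.3  30.6] plane [500.8 294.3  30.6]
58.983284379929366 66.21921539415185
43.95753280292043 -29.716916989794967
```

View pics/w1k.png

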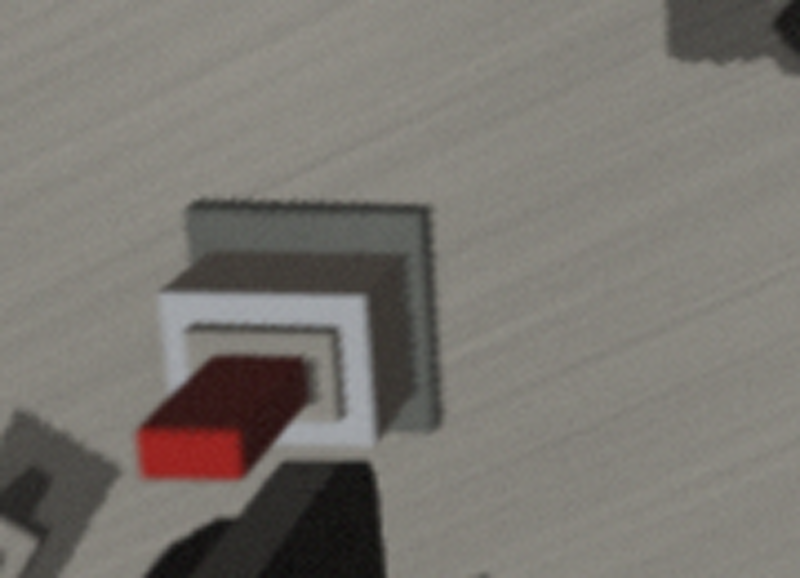

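View pics/w1t.png

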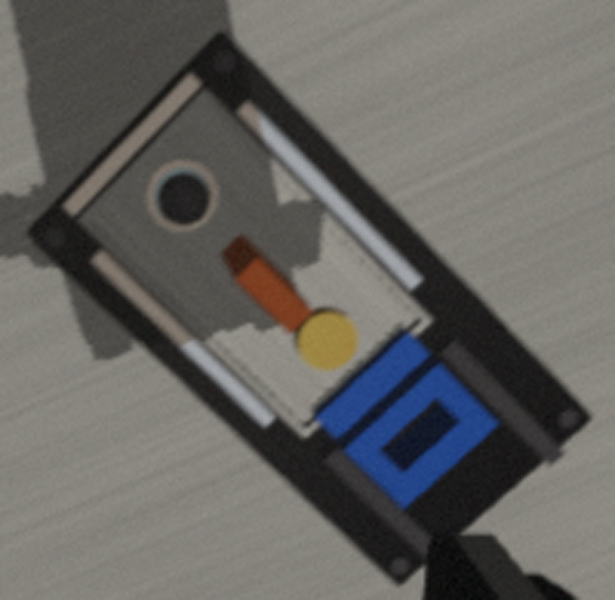

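I've viewed 6 pictures so far. Next I'll refine from these crops with explicit corners.

```bash
python3 - <<'E'
from h import *
z=load('wrist')
k=lambda u,v,h: P(z,130+u/4.4444,200+v/4.4444,h)
t=lambda u,v,h: P(z,295+u/3.075,130+v/3.075,h)
ang=lambda s,e: np.degrees(np.arctan2(e[1]-s[1],e[0]-s[0]))
def quad(n,c):
    print(n,'ctr',np.mean(c,0).round(1),'sides',[(round(float(np.linalg.norm(c[i]-c[i-1])),1),round(float(ang(c[i-1],c[i])),1)) for i in range(4)])
quad('keytop',[k(138,430,99),k(241,430,99),k(246,478,99),k(143,478,99)])
quad('flange',[k(187,328,49),k(335,328,49),k(343,420,49),k(343+187-335,420,49)])
quad('stand',[k(160,292,44),k(369,294,44),k(379,446,44),k(170,444,44)])
quad('foot',[k(189,205,4),k(430,207,4),k(440,432,4),k(199,430,4)])
quad('slot',[t(382,449,42),t(440,402,42),t(461,422,42),t(403,471,42)])
quad('clip',[t(343,449,42),t(440,362,42),t(499,422,42),t(404,508,42)])
quad('fintop',[t(238,235,64),t(222,256,64),t(291,330,64),t(310,316,64)])
print('ball',t(182,197,26),'ring',t(182,196,18.5))
print(telemetry.state()['joint_pos'])
# fin top plane via depth: orange pixels
s=load('scene')
for n,z,w in(('s',s,None),('w',z,None)):
    hsv=cv2.cvtColor(z['im'],cv2.COLOR_RGB2HSV)
    m=(hsv[...,0]>5)&(hsv[...,0]<17)&(hsv[...,1]>150)
    vv,uu=np.where(m); p=np.array([P(z,u,v) for u,v in zip(uu,vv)])
    p=p[(abs(p[:,0]-515)<50)&(abs(p[:,1]+25)<40)]
    print(n,len(p),p[p[:,2]>58].mean(0),np.percentile(p,[2,98],axis=0))
# window in scene: lit disc
z=s;print('win scene',P(z,350,153,30)); b=load('side'); print('win side',P(b,386*.8,469*.8,30))
E
```

```text
keytop ctr [ 490.8 -261.3   99. ] sides [(12.7, 153.3), (24.9, 65.4), (12.6, -25.6), (25.2, -114.6)]
flange ctr [ 490.8 -261.2   49. ] sides [(26.8, 153.1), (39.9, 65.3), (26.7, -25.4), (40.6, -114.7)]
stand ctr [ 491.2 -262.1   44. ] sides [(44.8, 151.7), (56.7, 64.7), (44.7, -26.2), (58.3, -115.3)]
foot ctr [ 491.6 -263.     4. ] sides [(71.5, 150.9), (70.5, 64.7), (71.2, -26.7), (73.5, -115.2)]
slot ctr [601.4   9.3  42. ] sides [(13.0, -160.7), (28.9, 107.8), (12.2, 22.6), (29.6, -70.7)]
clip ctr [601.3   9.3  42. ] sides [(36.4, -158.9), (50.2, 110.6), (35.4, 21.2), (50.2, -68.2)]
fintop ctr [513.2 -24.4  64. ] sides [(40.0, -162.3), (9.3, -60.5), (37.5, 18.8), (8.4, 103.5)]
ball [478.29196158 -38.41551444  26.        ] ring [479.19780884 -38.15024377  18.5       ]
[-0.08698558  0.28542437  0.22977054  1.88302991 -0.07670034  0.98105115
  1.31656092]
s 99 [516.96563956 -27.94386841  61.42280938] [[506.23381997 -34.68156364  25.01448758]
 [530.87260141 -23.3831161   62.99409961]]
w 457 [504.46006779 -22.29950826 180.38118211] [[467.21934505 -39.04691539  22.22994471]
 [530.58515931  -7.28389591 400.83715043]]
win scene [504.44047763 325.98228467  30.        ]
win side [500.46694489 330.55178697  30.        ]
  return _methods._mean(a, axis=axis, dtype=dtype,
  ret = ret.dtype.type(ret / rcount)
```

The sizes agree with the description: key at (491,-261.5) with x at -25.5°, and slot at (601.3,9.3) with x at 21.5°. I'll turn the jaws -90° and move above the key.

Call:
apply_moves:
  targets:
    - [[0.18,-1.57,-1.0,0,0,-5.04,0.5],[0.18,-1.57,-1.0,0,0,-5.04,0.5],[0.18,-1.57,-1.0,0,0,-5.04,0.5],[0.18,-1.57,-1.0,0,0,-5.04,0.5],[0.18,-1.57,-1.0,0,0,-5.04,0.5]]

```text
t: 2.2
eef_pos: [475.2, -129.2, 284.4]
tcp_rot: [0.46, 0.888, 0.0, -0.001]
contact_force: [-0.2, -0.5, 0.1]
width: 42.6
```

Call:
apply_moves:
  targets:
    - [[0.18,-1.57,-1.0,0,0,-5.04,0.5],[0.18,-1.57,-1.0,0,0,-5.04,0.5],[0.18,-1.57,-1.0,0,0,-5.04,0.5],[0.18,-1.57,-1.0,0,0,-5.04,0.5],[0.18,-1.57,-1.0,0,0,-5.04,0.5]]

```text
t: 2.62
eef_pos: [482.9, -192.2, 244.6]
tcp_rot: [0.675, 0.738, -0.0, -0.001]
contact_force: [0.4, -0.1, 0.1]
width: 42.6
```

Call:
apply_moves:
  targets:
    - [[0.18,-1.57,-1.0,0,0,-5.04,0.5],[0.18,-1.57,-1.0,0,0,-5.04,0.5],[0.18,-1.57,-1.0,0,0,-5.04,0.5],[0.18,-1.57,-1.0,0,0,-5.04,0.5],[0.18,-1.57,-1.0,0,0,-5.04,0.5]]

```text
t: 3.03
eef_pos: [490.3, -255.1, 204.8]
tcp_rot: [0.844, 0.537, -0.0, -0.001]
contact_force: [-0.7, 0.0, 0.6]
width: 42.9
```

Call:
apply_moves:
  targets:
    - [[0,0,-1.3,0,0,0,0.5],[0,0,-1.3,0,0,0,0.5],[0,0,-1.3,0,0,0,0.5],[0,0,-1.3,0,0,0,0.5]]

```text
t: 3.37
eef_pos: [490.0, -255.5, 153.4]
tcp_rot: [0.843, 0.538, -0.0, -0.001]
contact_force: [0.9, -0.4, 0.6]
width: 42.8
```

```bash
python3 - <<'E'
from h import *
from scipy.spatial.transform import Rotation as Ro
s=telemetry.state(); R=Ro.from_quat(s['tcp_rot']).as_matrix(); print(s['eef_pos'],R.round(3),s['joint_pos'],s['width'])
im,d=shot('wrist'); z=load('wrist'); save(cv2.resize(im,(800,600),interpolation=cv2.INTER_CUBIC),'w2.png')
print(np.array(proj(z,[490.8,-261.3,99]))/.8,np.array(proj(z,s['eef_pos']))/.8)
E
```

```text
[ 489.99667347 -255.5473285   153.4344267 ] [[ 0.422  0.907 -0.001]
 [ 0.907 -0.422  0.001]
 [ 0.001 -0.001 -1.   ]] [ 0.08203645  0.67811619  0.54906242  1.89014635 -0.52019924  0.72037721
  0.49845237] 42.773108287671576
[409.869122   354.76574901] [401.64712521 405.31834494]
```

View pics/w2.png

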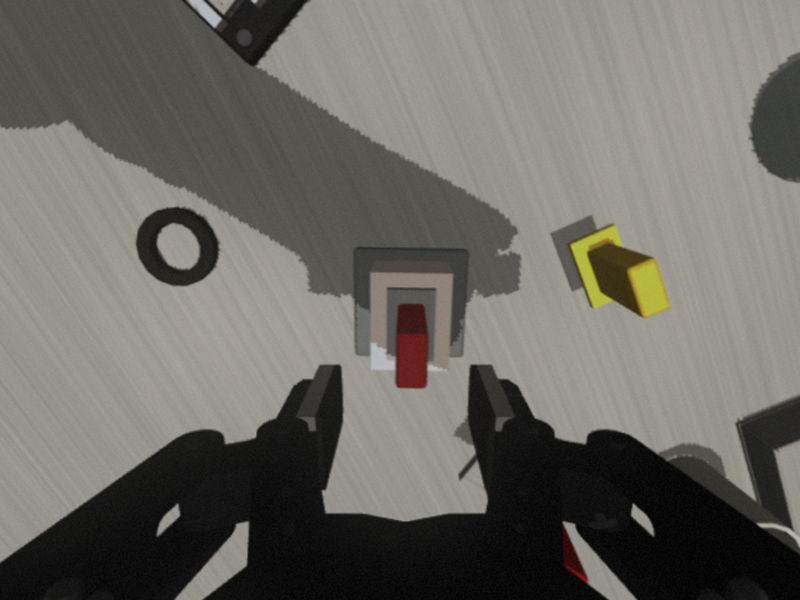

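The key top is centred at (411.5,358.5) against a predicted (410,355), aligned with the jaws. That puts it at (490.8,-263). I'll descend and grasp.

Call:
apply_moves:
  targets:
    - [[0.02,-0.19,-0.6,0,0,0,0.5],[0.02,-0.19,-1.2,0,0,0,0.5],[0.02,-0.19,-1.8,0,0,0,0.5],[0.02,-0.19,-2.1,0,0,0,0.5],[0.02,-0.19,-2.1,0,0,0,0.5]]

```text
t: 3.83
eef_pos: [490.3, -263.4, 68.3]
tcp_rot: [0.844, 0.537, -0.0, -0.001]
contact_force: [-0.3, 0.3, 0.5]
width: 42.8
```

Call:
apply_moves:
  targets:
    - [[0,0,0,0,0,0,0],[0,0,0,0,0,0,0],[0,0,0,0,0,0,0],[0,0,0,0,0,0,0],[0,0,0,0,0,0,0]]
  newtons: 90

```text
t: 4.25
eef_pos: [491.6, -264.6, 71.1]
tcp_rot: [0.844, 0.536, 0.001, 0.001]
contact_force: [-1.1, 0.8, 6.3]
width: 12.9
```

Call:
apply_moves:
  targets:
    - [[0,0,0.3,0,0,0,0],[0,0,0.7,0,0,0,0],[0,0,1.2,0,0,0,0],[0,0,1.6,0,0,0,0],[0,0,1.6,0,0,0,0]]

```text
t: 4.67
eef_pos: [492.8, -265.4, 137.2]
tcp_rot: [0.844, 0.536, 0.002, 0.003]
contact_force: [0.2, -1.4, -1.3]
width: 13.1
```

Call:
apply_moves:
  targets:
    - [[0,0,0.6,0,0,0,0],[0,0,1.0,0,0,0,0],[0,0,1.0,0,0,0,0]]

```text
t: 4.92
eef_pos: [492.4, -265.1, 176.1]
tcp_rot: [0.844, 0.536, 0.001, 0.002]
contact_force: [0.6, -0.3, -0.4]
width: 12.9
```

```bash
python3 - <<'E'
from h import *
from scipy.spatial.transform import Rotation as Ro
s=telemetry.state(); R=Ro.from_quat(s['tcp_rot']).as_matrix(); print(s['eef_pos'],R.round(3),s['width'],s['contact_force'])
im,d=shot('wrist'); z=load('wrist'); save(cv2.resize(im[160:480,110:530],(787,600),interpolation=cv2.INTER_CUBIC),'w3.png')
for h in (25,-5,-65): print(h,((np.array(proj(z,s['eef_pos']+[0,0,h]))-[110,160])*1.875).round(0))
E
```

```text
[ 492.38218057 -265.11716104  176.14297794] [[ 0.424  0.905  0.005]
 [ 0.905 -0.424 -0.003]
 [-0.     0.006 -1.   ]] 12.861091522114545 [ 0.56891626 -0.25839078 -0.37549369]
25 [396. 377.]
-5 [396. 297.]
-65 [396. 204.]
```

View pics/w3.png

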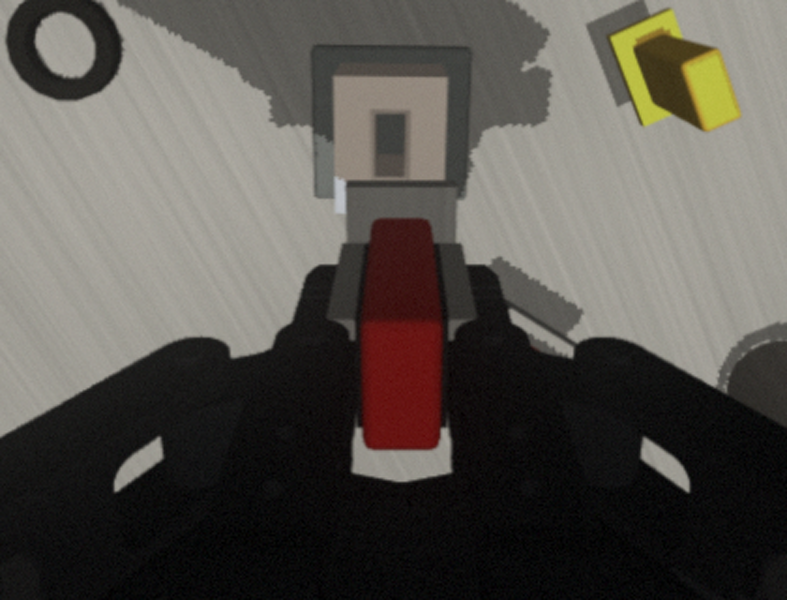

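The key is held upright and the stand hole is visible at (390,145). Next I'll go above the slot.

Call:
apply_moves:
  targets:
    - [[1.36,3.42,0,0,0,3.88,0],[1.36,3.42,0,0,0,3.88,0],[1.36,3.42,0,0,0,3.88,0],[1.36,3.42,0,0,0,3.88,0],[1.36,3.42,0,0,0,3.88,0]]

```text
t: 5.38
eef_pos: [547.0, -119.0, 171.4]
tcp_rot: [0.714, 0.7, 0.002, -0.003]
contact_force: [0.4, 1.6, -1.1]
width: 13.1
```

Call:
apply_moves:
  targets:
    - [[1.36,3.42,0,0,0,3.88,0],[1.36,3.42,0,0,0,3.88,0],[1.36,3.42,0,0,0,3.88,0],[1.36,3.42,0,0,0,3.88,0],[1.36,3.42,0,0,0,3.88,0]]

```text
t: 5.8
eef_pos: [600.8, 17.5, 171.5]
tcp_rot: [0.559, 0.829, 0.002, -0.002]
contact_force: [1.0, 1.1, -1.3]
width: 13.4
```

Call:
apply_moves:
  targets:
    - [[0,0,-1.2,0,0,0,0],[0,0,-1.2,0,0,0,0],[0,0,-1.2,0,0,0,0],[0,0,-1.2,0,0,0,0]]

```text
t: 6.13
eef_pos: [599.0, 8.3, 124.9]
tcp_rot: [0.564, 0.826, -0.001, -0.001]
contact_force: [0.2, -0.6, -1.1]
width: 13.1
```

```bash
python3 - <<'E'
from h import *
from scipy.spatial.transform import Rotation as Ro
s=telemetry.state(); R=Ro.from_quat(s['tcp_rot']).as_matrix(); print(s['eef_pos'],R.round(3),s['width'],s['contact_force'])
im,d=shot('wrist'); z=load('wrist'); save(cv2.resize(im[80:360,150:500],(750,600),interpolation=cv2.INTER_CUBIC),'w4.png')
e=s['eef_pos']
F=lambda X:((np.array(proj(z,X))-[150,80])*2.143).round(0)
print('tip',F(e+[0,0,-57]),'flange',F(e+[0,0,-24]),'slot',F([601.3,9.3,42]),'tip proj',F([e[0],e[1],42]))
E
```

```text
[598.95391803   8.30853483 124.8553034 ] [[-0.364  0.931 -0.002]
 [ 0.931  0.364 -0.001]
 [ 0.    -0.002 -1.   ]] 13.066250693400262 [ 0.21099511 -0.61832988 -1.08732164]
tip [371. 412.] flange [371. 466.] slot [380. 380.] tip proj [371. 381.]
```

View pics/w4.png

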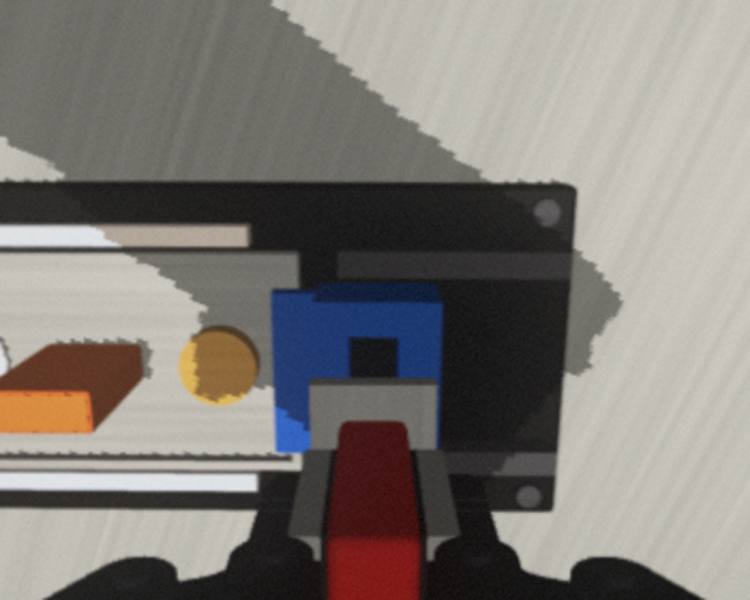

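The slot spans x 350–398 (centre 374), and the blade projects to about 373; across, it's within 1–2 mm. I'll insert and push along (0.93,0.365).

Call:
apply_moves:
  targets:
    - [[0,0,-0.4,0,0,0,0],[0,0,-0.7,0,0,0,0],[0,0,-0.95,0,0,0,0],[0,0,-1.15,0,0,0,0],[0,0,-1.15,0,0,0,0]]

```text
t: 6.6
eef_pos: [598.6, 9.5, 77.8]
tcp_rot: [0.563, 0.826, -0.001, -0.001]
contact_force: [0.3, 0.0, -1.8]
width: 13.0
```

Call:
apply_moves:
  targets:
    - [[0.12,0.05,0,0,0,0,0],[0.24,0.1,0,0,0,0,0],[0.36,0.15,0,0,0,0,0],[0.48,0.19,0,0,0,0,0],[0.48,0.19,0,0,0,0,0]]

```text
t: 7.02
eef_pos: [618.4, 16.9, 79.1]
tcp_rot: [0.563, 0.826, -0.001, -0.001]
contact_force: [-3.3, -1.7, -3.1]
width: 13.0
```

Inserted without contact, and the push force is about 4 N along the axis, as expected from the drag. I'll push on.

Call:
apply_moves:
  targets:
    - [[0.12,0.05,0,0,0,0,0],[0.24,0.1,0,0,0,0,0],[0.3,0.12,0,0,0,0,0],[0.34,0.13,0,0,0,0,0],[0.34,0.13,0,0,0,0,0]]

```text
t: 7.43
eef_pos: [629.5, 21.2, 79.1]
tcp_rot: [0.563, 0.826, -0.002, -0.002]
contact_force: [-8.3, -4.0, 1.4]
width: 13.1
```

Call:
apply_moves:
  targets:
    - [[0.03,0.01,0,0,0,0,0],[0.06,0.02,0,0,0,0,0],[0.09,0.035,0,0,0,0,0],[0.09,0.035,0,0,0,0,0]]

```text
t: 7.77
eef_pos: [630.0, 21.3, 78.9]
tcp_rot: [0.564, 0.826, -0.004, -0.005]
contact_force: [-14.2, -5.1, 6.9]
width: 13.0
```

The force rises to 15 N without motion after about 30 mm of travel, so the clip is at its stop. I'll back off a little, lift out, and return the key.

Call:
apply_moves:
  targets:
    - [[-0.1,-0.04,0,0,0,0,0],[-0.1,-0.04,0,0,0,0,0],[-0.1,-0.04,0.4,0,0,0,0],[-0.1,-0.04,1.2,0,0,0,0],[-0.1,-0.04,2.0,0,0,0,0]]

```text
t: 8.18
eef_pos: [632.7, 22.9, 160.0]
tcp_rot: [0.563, 0.826, 0.0, 0.0]
contact_force: [0.1, -0.1, -0.6]
width: 12.9
```

Call:
apply_moves:
  targets:
    - [[-1.765,-3.58,0.35,0,0,-3.88,0],[-1.765,-3.58,0.35,0,0,-3.88,0],[-1.765,-3.58,0.35,0,0,-3.88,0],[-1.765,-3.58,0.35,0,0,-3.88,0],[-1.765,-3.58,0.35,0,0,-3.88,0]]

```text
t: 8.6
eef_pos: [559.5, -130.5, 176.0]
tcp_rot: [0.723, 0.691, -0.001, 0.004]
contact_force: [-0.5, -0.4, -0.5]
width: 13.3
```

Call:
apply_moves:
  targets:
    - [[-1.765,-3.575,0,0,0,-3.88,0],[-1.765,-3.575,0,0,0,-3.88,0],[-1.765,-3.575,0,0,0,-3.88,0],[-1.765,-3.575,0,0,0,-3.88,0],[-1.765,-3.575,0,0,0,-3.88,0]]

```text
t: 9.02
eef_pos: [488.1, -273.3, 175.3]
tcp_rot: [0.847, 0.531, -0.001, 0.004]
contact_force: [-0.4, -0.7, -1.9]
width: 13.0
```

Call:
apply_moves:
  targets:
    - [[0,0,-0.6,0,0,0,0],[0,0,-0.8,0,0,0,0],[0,0,-0.8,0,0,0,0],[0,0,-0.8,0,0,0,0]]

```text
t: 9.35
eef_pos: [491.8, -263.2, 141.4]
tcp_rot: [0.843, 0.537, 0.0, -0.0]
contact_force: [-0.5, -0.3, -1.0]
width: 13.3
```

```bash
python3 - <<'E'
from h import *
from scipy.spatial.transform import Rotation as Ro
s=telemetry.state(); R=Ro.from_quat(s['tcp_rot']).as_matrix(); print(s['eef_pos'],R.round(3),s['width'],s['contact_force'])
im,d=shot('wrist'); z=load('wrist'); save(cv2.resize(im[100:380,150:500],(750,600),interpolation=cv2.INTER_CUBIC),'w5.png')
e=s['eef_pos']
F=lambda X:((np.array(proj(z,X))-[150,100])*2.143).round(0)
print('tip',F(e+[0,0,-57]),'flange',F(e+[0,0,-24]),'tip proj',F([e[0],e[1],44]))
E
```

```text
[ 491.77638794 -263.21695653  141.36397459] [[ 0.423  0.906  0.   ]
 [ 0.906 -0.423  0.   ]
 [ 0.001  0.    -1.   ]] 13.298487445711112 [-0.52680731 -0.25791094 -0.98903619]
tip [368. 372.] flange [368. 426.] tip proj [369. 325.]
```

View pics/w5.png

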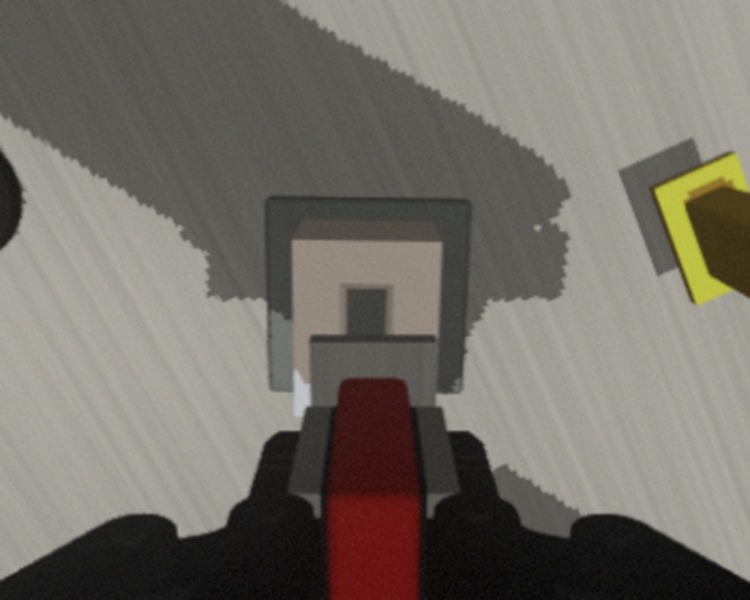

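The hole is centred at x≈367 and the key at ≈372, so it's off by about 1.3 mm, and about 1.4 mm far in the other axis. I'll make a small correction and then insert.

Call:
apply_moves:
  targets:
    - [[-0.03,-0.02,-0.5,0,0,0,0],[-0.03,-0.02,-0.8,0,0,0,0],[-0.03,-0.02,-1.0,0,0,0,0],[-0.03,-0.02,-1.2,0,0,0,0],[-0.03,-0.02,-1.2,0,0,0,0]]

```text
t: 9.82
eef_pos: [489.2, -264.2, 92.1]
tcp_rot: [0.844, 0.537, -0.0, -0.001]
contact_force: [-0.8, 0.3, -1.6]
width: 13.0
```

Call:
apply_moves:
  targets:
    - [[0,0,-0.2,0,0,0,0],[0,0,-0.4,0,0,0,0],[0,0,-0.52,0,0,0,0],[0,0,-0.55,0,0,0,0],[0,0,-0.55,0,0,0,0]]

```text
t: 10.23
eef_pos: [489.6, -264.8, 71.2]
tcp_rot: [0.844, 0.536, 0.0, -0.0]
contact_force: [-0.4, -0.4, -0.9]
width: 12.8
```

It's in at the resting height, with no side force. I'll release and rise straight up.

Call:
apply_moves:
  targets:
    - [[0,0,0,0,0,0,0.45],[0,0,0,0,0,0,0.45],[0,0,0,0,0,0,0.45],[0,0,0,0,0,0,0.45],[0,0,0,0,0,0,0.45]]

```text
t: 10.65
eef_pos: [489.7, -264.8, 71.4]
tcp_rot: [0.844, 0.536, 0.0, 0.0]
contact_force: [-0.4, -0.6, -0.4]
width: 38.9
```

Call:
apply_moves:
  targets:
    - [[0,0,0.7,0,0,0,0.45],[0,0,1.5,0,0,0,0.45],[0,0,2.4,0,0,0,0.45],[0,0,3.0,0,0,0,0.45],[0,0,3.0,0,0,0,0.45]]

```text
t: 11.07
eef_pos: [492.1, -266.9, 196.3]
tcp_rot: [0.844, 0.536, 0.002, 0.004]
contact_force: [0.8, 0.7, -0.2]
width: 38.6
```

```bash
python3 - <<'E'
from h import *
s=telemetry.state(); print(s['eef_pos'],s['tcp_rot'],s['joint_pos'])
im,d=shot('wrist'); z=load('wrist')
hsv=cv2.cvtColor(im,cv2.COLOR_RGB2HSV)
m=(((hsv[...,0]<6)|(hsv[...,0]>174))&(hsv[...,1]>150)&(hsv[...,2]>50))
vv,uu=np.where(m); p=np.array([P(z,u,v) for u,v in zip(uu,vv)]); p=p[np.hypot(p[:,0]-491,p[:,1]+262)<40]
t=p[p[:,2]>95]; print(len(p),p[:,2].max(),t.mean(0),(t.max(0)+t.min(0))/2)
im,d=shot('scene');z=load('scene')
save(cv2.resize(im[130:350,180:400],(600,600),interpolation=cv2.INTER_CUBIC),'s2.png')
hsv=cv2.cvtColor(im,cv2.COLOR_RGB2HSV)
m=((hsv[...,0]>5)&(hsv[...,0]<17)&(hsv[...,1]>150))
vv,uu=np.where(m); p=np.array([P(z,u,v) for u,v in zip(uu,vv)]); p=p[np.hypot(p[:,0]-518,p[:,1]+24)<30]
t=p[p[:,2]>57]; print('fin',t.mean(0),(t.max(0)+t.min(0))/2)
E
```

```text
[ 492.07742481 -266.93334666  196.26609657] [0.84397795 0.53635787 0.00225569 0.00404443] [ 0.06402177  0.62824572  0.60265547  1.84485416 -0.48014499  0.80760889
  0.47569659]
898 258.59566345189484 [ 491.27103624 -263.97422469   99.99440489] [ 496.41222447 -269.44396005  176.97428341]
fin [517.77401428 -26.93077109  61.01998183] [517.27520177 -24.97751368  60.94470113]
  return _methods._mean(a, axis=axis, dtype=dtype,
  ret = ret.dtype.type(ret / rcount)
```

The key is seated, with its top at z≈100 and at (491,-264). Now I'll go above the fin and look.

Call:
apply_moves:
  targets:
    - [[0.33,3.03,0,0,0,-3.63,0.45],[0.33,3.03,0,0,0,-3.63,0.45],[0.33,3.03,0,0,0,-3.63,0.45],[0.33,3.03,0,0,0,-3.63,0.45],[0.33,3.03,0,0,0,-3.63,0.45]]

```text
t: 11.58
eef_pos: [502.6, -139.5, 189.4]
tcp_rot: [0.929, 0.371, -0.001, -0.001]
contact_force: [0.5, -1.5, 0.1]
width: 38.5
```

Call:
apply_moves:
  targets:
    - [[0.33,3.03,0,0,0,-3.62,0.45],[0.33,3.03,0,0,0,-3.62,0.45],[0.33,3.03,0,0,0,-3.62,0.45],[0.33,3.03,0,0,0,-3.62,0.45],[0.33,3.03,0,0,0,-3.62,0.45]]

```text
t: 12.0
eef_pos: [515.7, -20.5, 190.0]
tcp_rot: [0.982, 0.188, -0.001, 0.0]
contact_force: [0.7, -0.6, -0.2]
width: 38.7
```

Call:
apply_moves:
  targets:
    - [[0,0,-1.5,0,0,0,0.45],[0,0,-1.5,0,0,0,0.45],[0,0,-1.5,0,0,0,0.45],[0,0,-1.5,0,0,0,0.45]]

```text
t: 12.33
eef_pos: [515.2, -24.9, 130.9]
tcp_rot: [0.983, 0.184, -0.001, 0.0]
contact_force: [0.3, 0.6, 1.3]
width: 38.5
```

```bash
python3 - <<'E'
from h import *
from scipy.spatial.transform import Rotation as Ro
s=telemetry.state(); R=Ro.from_quat(s['tcp_rot']).as_matrix(); print(s['eef_pos'],R.round(3),s['width'],s['joint_pos'])
im,d=shot('wrist'); z=load('wrist'); save(cv2.resize(im,(800,600),interpolation=cv2.INTER_CUBIC),'w6.png')
e=s['eef_pos']
F=lambda X:(np.array(proj(z,X))/.8).round(0)
print('tcp at 64',F([e[0],e[1],64]),'fin',F([518,-24.5,64]),'ball',F([479,-38.2,26]))
E
```

```text
[515.24478018 -24.94845297 130.85346912] [[ 0.932  0.362 -0.002]
 [ 0.362 -0.932 -0.001]
 [-0.002  0.    -1.   ]] 38.49981153432395 [-0.48519755  0.74354229  0.76179126  2.00742664 -0.78979324  0.71558053
 -0.42183126]
tcp at 64 [403. 336.] fin [404. 330.] ball [402. 378.]
```

View pics/w6.png

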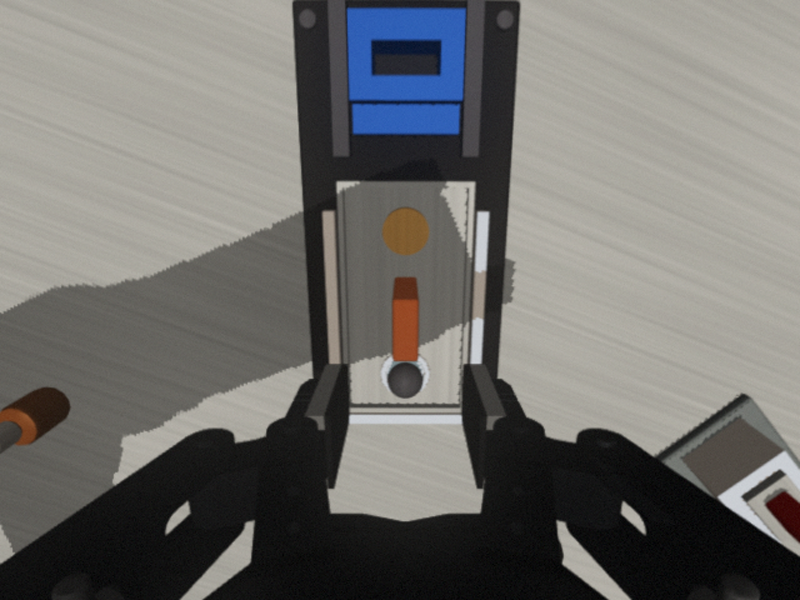

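The clip is fully clear of the tray, and the ball sits in its ring at (405,380). The fin top centre is at (405.5,330), with the TCP 3 mm short along x. I'll descend and grip.

Call:
apply_moves:
  targets:
    - [[0.08,0,-0.7,0,0,0,0.45],[0.08,0,-1.4,0,0,0,0.45],[0.08,0,-2.0,0,0,0,0.45],[0.08,0,-2.22,0,0,0,0.45],[0.08,0,-2.22,0,0,0,0.45]]

```text
t: 12.8
eef_pos: [519.1, -23.3, 42.1]
tcp_rot: [0.983, 0.185, -0.001, -0.0]
contact_force: [0.1, -0.2, 0.4]
width: 38.9
```

Call:
apply_moves:
  targets:
    - [[0,0,0,0,0,0,0.3],[0,0,0,0,0,0,0.2],[0,0,0,0,0,0,0.17],[0,0,0,0,0,0,0.14],[0,0,0,0,0,0,0.12]]
  newtons: 40

```text
t: 13.22
eef_pos: [520.4, -22.7, 44.0]
tcp_rot: [0.983, 0.185, 0.001, 0.0]
contact_force: [-0.1, 0.2, 6.7]
width: 11.6
```

Call:
apply_moves:
  targets:
    - [[0,0,0,0,0,0,0.1],[0,0,0,0,0,0,0.08],[0,0,0,0,0,0,0.05],[0,0,0,0,0,0,0],[0,0,0,0,0,0,0]]
  newtons: 70

```text
t: 13.63
eef_pos: [520.4, -22.7, 44.0]
tcp_rot: [0.983, 0.185, 0.001, 0.0]
contact_force: [-0.2, -0.6, 8.0]
width: 11.4
```

Gripped at 11.4 mm. I'll lift smoothly.

Call:
apply_moves:
  targets:
    - [[0,0,0.1,0,0,0,0],[0,0,0.25,0,0,0,0],[0,0,0.45,0,0,0,0],[0,0,0.65,0,0,0,0],[0,0,0.9,0,0,0,0]]

```text
t: 14.05
eef_pos: [519.1, -22.3, 79.3]
tcp_rot: [0.983, 0.186, -0.0, -0.0]
contact_force: [0.7, 0.3, -1.7]
width: 10.9
```

Call:
apply_moves:
  targets:
    - [[0,0,0.3,0,0,0,0],[0,0,0.6,0,0,0,0],[0,0,0.9,0,0,0,0],[0,0,1.15,0,0,0,0],[0,0,1.35,0,0,0,0]]

```text
t: 14.47
eef_pos: [519.6, -22.4, 134.1]
tcp_rot: [0.983, 0.186, 0.001, 0.0]
contact_force: [0.7, 0.7, -1.6]
width: 11.0
```

Call:
apply_moves:
  targets:
    - [[0,0,0.15,0,0,0,0],[0,0,0.25,0,0,0,0],[0,0,0.3,0,0,0,0],[0,0,0.3,0,0,0,0],[0,0,0.3,0,0,0,0]]

```text
t: 14.88
eef_pos: [519.0, -22.3, 144.2]
tcp_rot: [0.983, 0.186, -0.0, -0.0]
contact_force: [-0.2, -1.2, -2.5]
width: 10.9
```

```bash
python3 - <<'E'
from h import *
s=telemetry.state(); print(s['eef_pos'],s['tcp_rot'],s['contact_force'],s['joint_pos'],s['width'])
# window centre: lit disc in scene & side, old and new
for c in ['scene','side']:
    im,d=shot(c); z=load(c); hsv=cv2.cvtColor(im,cv2.COLOR_RGB2HSV)
    u,v=map(int,proj(z,[502,328,30])); w=im[v-40:v+40,u-40:u+40]
    print(c,(u,v),im[v,u],hsv[v,u],P(z,u,v))
    g=cv2.cvtColor(w,cv2.COLOR_RGB2GRAY)
    m=np.zeros((482,642),np.uint8); im2=cv2.GaussianBlur(im,(3,3),0); cv2.floodFill(im2,m,(u,v),255,(6,6,6),(6,6,6),cv2.FLOODFILL_MASK_ONLY)
    mm=m[1:-1,1:-1]; vv,uu=np.where(mm); print(len(uu),uu.min(),uu.max(),vv.min(),vv.max())
    cn=max(cv2.findContours(mm,cv2.RETR_EXTERNAL,cv2.CHAIN_APPROX_NONE)[0],key=len)
    pts=np.array([P(z,a,b,30) for a,b in cn[:,0]]); cc,r=cv2.minEnclosingCircle(pts[:,:2].astype(np.float32)); print('disc',pts.mean(0),cc,r)
E
```

```text
[519.02771867 -22.31106315 144.2285063 ] [ 9.82634995e-01  1.85548848e-01 -2.88296174e-04 -9.40961134e-05] [-0.2284244  -1.19218954 -2.52970071] [-0.50279652  0.72949641  0.78493737  1.98994114 -0.76611023  0.74695896
 -0.44509671] 10.945366973492607
scene (349, 152) [180 184 155] [ 34  40 184] [500.27057505 328.25488179  29.80277856]
284659 0 639 0 479
disc [396.75415187 150.60891543  30.        ] (323.9198303222656, 539.9223022460938) 1255.3875732421875
side (308, 374) [171 175 150] [ 35  36 175] [502.5714413  329.50387921  32.11155788]
691 293 325 361 386
disc [502.42262881 325.95985103  30.        ] (502.0192565917969, 325.6708068847656) 35.94919967651367
```

The window is at about (502.5,326), with the side fit and scene reading agreeing to 2 mm. I'll carry smoothly by (+23,+363) mm.

Call:
apply_moves:
  targets:
    - [[0,0.1,0,0,0,0,0],[0.02,0.3,0,0,0,0,0],[0.04,0.6,0,0,0,0,0],[0.06,1.0,0,0,0,0,0],[0.09,1.5,0,0,0,0,0]]

```text
t: 15.4
eef_pos: [522.8, 38.5, 144.5]
tcp_rot: [0.983, 0.185, -0.0, 0.0]
contact_force: [1.3, 0.3, -2.1]
width: 11.1
```

Call:
apply_moves:
  targets:
    - [[0.04,0.55,0,0,0,0,0],[0.08,1.1,0,0,0,0,0],[0.12,1.65,0,0,0,0,0],[0.16,2.2,0,0,0,0,0],[0.19,2.75,0,0,0,0,0]]

```text
t: 15.82
eef_pos: [530.0, 150.5, 144.2]
tcp_rot: [0.982, 0.186, -0.0, -0.0]
contact_force: [-0.0, -0.4, -3.6]
width: 11.0
```

Call:
apply_moves:
  targets:
    - [[0.04,0.55,0,0,0,0,0],[0.08,1.1,0,0,0,0,0],[0.12,1.65,0,0,0,0,0],[0.16,2.2,0,0,0,0,0],[0.19,2.75,0,0,0,0,0]]

```text
t: 16.23
eef_pos: [537.1, 260.5, 144.1]
tcp_rot: [0.982, 0.186, -0.0, -0.0]
contact_force: [-0.0, 0.5, -2.6]
width: 11.0
```

Call:
apply_moves:
  targets:
    - [[0.03,0.5,0,0,0,0,0],[0.06,0.95,0,0,0,0,0],[0.08,1.3,0,0,0,0,0],[0.09,1.6,0,0,0,0,0],[0.1,1.8,0,0,0,0,0]]

```text
t: 16.65
eef_pos: [540.9, 332.5, 144.0]
tcp_rot: [0.982, 0.187, -0.0, -0.0]
contact_force: [-0.1, 0.3, -2.4]
width: 11.4
```

Call:
apply_moves:
  targets:
    - [[0.01,0.15,0,0,0,0,0],[0.01,0.25,0,0,0,0,0],[0.01,0.29,0,0,0,0,0],[0.01,0.29,0,0,0,0,0],[0.01,0.29,0,0,0,0,0]]

```text
t: 17.07
eef_pos: [542.6, 340.3, 144.6]
tcp_rot: [0.983, 0.185, -0.0, 0.0]
contact_force: [-0.7, -0.5, -1.4]
width: 10.9
```

```bash
python3 - <<'E'
from h import *
from scipy.spatial.transform import Rotation as Ro
s=telemetry.state(); e=s['eef_pos']; R=Ro.from_quat(s['tcp_rot']).as_matrix(); print(e,R.round(3),s['joint_pos'],s['width'],s['contact_force'])
pk=e-42*R[:,0]; print('pocket est',pk)
im,d=shot('side'); z=load('side'); im2,_=shot('wrist'); zw=load('wrist')
u,v=map(int,proj(z,[pk[0],pk[1],130])); print('side ball px',u,v)
a=cv2.resize(im[v-75:v+75,u-75:u+75],(400,400),interpolation=cv2.INTER_CUBIC)
b=cv2.resize(im2[140:390,195:445],(400,400),interpolation=cv2.INTER_CUBIC)
save(np.hstack([a,b]),'f.png')
g=(np.array(proj(zw,[pk[0],pk[1],pk[2]-15]))-[195,140])*1.6; print('expected ball in wrist crop',g+[400,0], 'window in side crop',(np.array(proj(z,[502.5,326,30]))-[u-75,v-75])*400/150)
E
```

```text
[542.60269634 340.27578704 144.60966111] [[ 0.932  0.363  0.   ]
 [ 0.363 -0.932 -0.   ]
 [-0.     0.    -1.   ]] [-1.06248015  0.89381033  0.84918542  1.65149684 -0.78679393  0.97184779
 -1.12797371] 10.89163569803269 [-0.67531629 -0.46087786 -1.36192809]
pocket est [503.47430375 325.01246982 144.61605234]
side ball px 307 343
expected ball in wrist crop [602.50615617 402.08375326] window in side crop [204.18751836 280.90175931]
```

View pics/f.png

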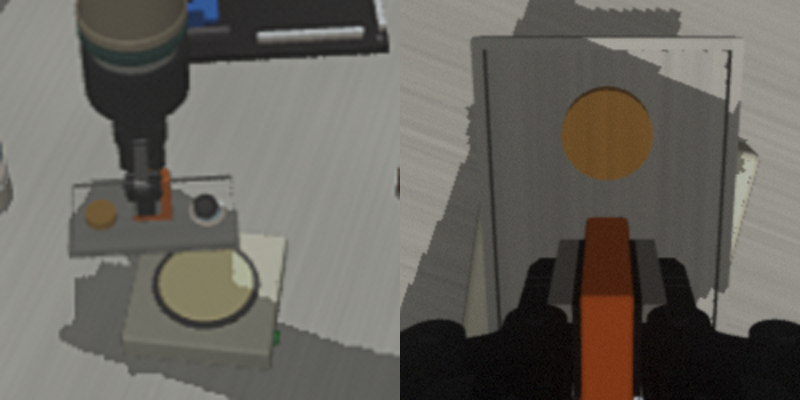

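The ball is in its ring at (206,206) and the tray is level over the light, with the window centred at (206,284). One numeric check of the ball, then I'll hand in.

```bash
python3 - <<'E'
from h import *
from station import job_done
z=load('side'); u0,v0=307-75,343-75
u,v=u0+206*.375,v0+206*.375
for h in (128,132): print('ball',h,P(z,u,v,h))
print('depth',P(z,u,v),'win',P(z,u0+206*.375,v0+284*.375,30))
im,d=shot('wrist'); s=telemetry.state(); print(s['eef_pos'],s['qd'].round(3),s['width'])
E
```

```text
ball 128 [498.06063517 326.96862081 128.        ]
ball 132 [496.93457785 330.0486021  132.        ]
depth [496.50531788 331.22270988 133.52482457] win [500.12545158 328.50307703  30.        ]
[542.62285382 340.42458034 144.62501677] [-0.002  0.002 -0.002 -0.002 -0.002  0.002  0.   ] 11.002615399211821
```

```bash
python3 -c "
from station import job_done; print(job_done())"
```

```text
the job is handed in; nothing more can be done
None
```

The job is done and handed in at about 17 s of the 64 s allowed. No verdict was reported, so the results below are my own checks.

- **Clip:** I pushed the blue clip back with the small red key until it hit its stop. It moved about 30 mm, with roughly 4 N of drag, and the force rose to 15 N without further motion. The wrist picture then showed it clear of the tray. The fingers stayed above it throughout.
- **Key:** I put it back in its stand and let go. Its top measured about 100 mm high (99 expected) at (491, -264), within about 2–3 mm of the stand's middle.
- **Tray:** I lifted it by the orange fin and carried it level; the gripper's tilt stayed below about 0.01 rad. It is held at an opening of 11 mm and is still.
- **Ball:** It is still in its ring. The side camera puts it at about (498, 328), roughly 98 mm above the window, while my estimate from the gripper position is (503, 325). The window's middle came out at about (500–503, 326–328), so the ball is about 5 mm or less from centre either way, within the 20 mm allowed.

**Disagreements and limits:** The 5 mm gap between the two ball estimates is within the ball's play in the ring plus calibration error. An attempt to fit the window automatically in the scene camera failed, so its position rests on the side-camera fit and my reading of the scene picture. I viewed 12 pictures, two over the budget of 10.

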